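# Fit the power module in the chassis and put up its panels

### The job

Fit the power module (the block on a notched, flanged foot) into the open instrument chassis: slide it along the chassis floor under the lips of the rail until it is fully home and the two sprung rollers have snapped into its side notches. Only then swing up the three hinged panels, the two long sides and the mouth end, so that they stand upright and make the chassis an open box. Leave the other things on the bench where they are.

Things in the scene. Friction and masses are not known exactly. Their poses are not given: they have to be found in the camera images.
- module: power module, loose, 0.35 kg: black block 84 long x 48 wide x 48 mm high on a grey flanged foot 90 x 70 x 8 mm (total height 56 mm). The foot has a notch, 21 mm wide and 7 mm deep, in the middle of each long side. Origin: centre of the foot's underside; x along its length, y across, z up. Alike end for end: either end may go in first.
- chassis: open aluminium chassis, fixed: floor plate 204 x 112 mm, its top 12 mm above the bench. Origin: centre of its underside; x along the rail towards the fixed upright rear wall (66 mm high over the floor, at x = +98 mm), z up. The floor is bare from x = -102 to -15 mm. End stop at x = +96.5 mm. Hinged panels along its +y side (far), -y side (near) and -x end (mouth).
- home (a point): point on the chassis floor where the module's origin lies when it is fully home (chassis x = +50 mm); axes as the chassis
- rail_mouth (a point): point on the chassis floor midway between the two steel side rails at their open end (chassis x = +8 mm; they run to +96). Rails 73 mm apart inside; their lips reach inwards over the foot, 59 mm between them, undersides 10.5 mm and tops 15 mm above the floor. Flared guides 11 mm high lead in from chassis x = -15 mm.
- loading_floor (a point): point on the chassis floor, middle of the bare part before the rails (chassis x = -45 mm); the module set down here lies just clear of the lips, between the flared guides
- panel_far (a joint): hinge angle of the far long side panel, rad: 0 = lying flat outwards, 1.571 = upright (its stop). Starts leaning outwards at 0.65 to 1.05; stiff hinge, stays at any angle. The hinge line is level, 8 mm above the bench, 58 mm to the chassis's +y side, along x; the panel is 196 long x 70 mm high x 4 mm thick.
- panel_near (a joint): hinge angle of the near long side panel, rad: 0 = lying flat outwards, 1.571 = upright (its stop). Starts leaning outwards at 0.65 to 1.05; stiff hinge, stays at any angle. The hinge line is level, 8 mm above the bench, 58 mm to the chassis's -y side, along x; the panel is 196 long x 70 mm high x 4 mm thick.
- panel_mouth (a joint): hinge angle of the mouth end panel, rad: 0 = lying flat outwards, 1.571 = upright (its stop). Starts leaning outwards at 0.65 to 1.05; stiff hinge, stays at any angle. The hinge line is level, 8 mm above the bench, 104 mm to the chassis's -x side, along y; the panel is 108 long x 70 mm high x 4 mm thick.
- panel_far_edge (a point): middle of the far panel's free edge, 70 mm from its hinge (edge bead 7 mm thick)
- panel_near_edge (a point): middle of the near panel's free edge, 70 mm from its hinge
- panel_mouth_edge (a point): middle of the mouth panel's free edge, 70 mm from its hinge
- detent_far (a joint): travel of the sprung detent roller (24 mm diameter) on the chassis's +y side beside the home point, m: 0 = sprung out, 4 mm into the foot's path; about 0.004 while the foot's side pushes it back; 0 again once it has dropped into the notch. About 10 N along the rail pushes the module past the two rollers.
- detent_near (a joint): the same for the roller on the -y side
- adapter: mains adapter, a plain black block 104 x 58 x 36 mm with no foot and no notches: a bystander, about as big as the module; it may lie in either of the two places. Origin: centre of its underside.
- screwdriver: screwdriver 180 mm long lying on the mat, bystander. Origin: near its middle, underside.
- wrench: steel wrench 150 mm long lying on the mat, bystander. Origin: near its middle, underside.
- tape: roll of paper tape, diameter 84 mm, 24 mm high, lying flat, bystander. Origin: centre of the underside.
- dispenser: white bottle, diameter 60 mm, 130 mm high, standing, bystander. Origin: centre of the underside.
- tumbler: steel can, diameter 72 mm, 180 mm high, standing, bystander. Origin: centre of the underside.
There are look-alikes about, which are no part of the job. Leave any green or red look-alike of the module alone.

How it is judged:
On the way:
1. the module is home on the rail, held by both rollers, before any panel has been put up (horizontal distance between module and home below 0.004 m and z of module in the frame of home between -0.004 and 0.004 m and angle between the x axis of module and the x axis of chassis, either way round below 0.06 rad and value of joint each of detent_far, detent_near below 0.002 m and value of joint each of panel_far, panel_near, panel_mouth below 1.3 rad), for 0.2 s.
At the end, for the whole second after the job is handed in: The module lies flat on the chassis floor at the home point (within 4 mm, and within 0.06 rad of the rail's direction), both detent rollers are out in its notches (less than 2 mm pushed back), all three panels stand upright (over 1.45 rad) and everything is at rest (horizontal distance between module and home below 0.004 m and z of module in the frame of home between -0.004 and 0.004 m and angle between the x axis of module and the x axis of chassis, either way round below 0.06 rad and value of joint each of detent_far, detent_near below 0.002 m and linear speed of module below 0.02 m/s and value of joint each of panel_far, panel_near, panel_mouth above 1.45 rad and velocity of joint each of panel_far, panel_near, panel_mouth below 0.1 rad/s); the robot touches nothing.
It fails at once if one of the other things on the bench is moved by more than 30 mm (distance of any of adapter, screwdriver, wrench, tape, dispenser, tumbler from where it was at the start of the episode above 0.03 m).
It also fails if it takes over 72 s, if anything falls off the work surface, if the arm or the gripper's body presses on something with over 40 N, if the wrist force passes 120 N, or if a joint passes its speed limit or range.

### The arm

A 6-joint arm with a two-finger parallel gripper is mounted at the origin on the work surface. World frame = base frame: x ahead of the robot, y to its left, z up, the work surface at z = 0. Lengths are in m, angles in rad, forces in N, time in s.
With the tool pointing down it reaches from about 0.3 to 0.875 m from the base axis. Payload 4.2 kg.
Tool frame: the origin (TCP) lies on the centre line of the jaws, within the pads' length; the fingertips stand 22 mm ahead of it and the grasp point (between the pads) lies 3 mm ahead of it (r.tip_extent is the distance from the TCP to the fingertips, in m); z points along the fingers, y is the line along which they close (so a half turn about z gives the same grasp; the last joint's range is limited). The gripper opens to 85 mm and grips with 20 to 120 N. Pads are 22 mm wide; open, the fingers measure 114 mm over their backs; the gripper's body (76 mm by 85 mm) begins 54 mm behind the grasp point. The pads swing forward as they close: fully open they stand 13 mm farther back than shut.
Start: joints at [1.329, 0.32, 1.565, -0, 1.257, -0.02], TCP at [0.126, 0.561, 0.253] pointing down, gripper open.
Joint ranges: [-3.11, 3.11], [-0.84, 2.01], [0.21, 2.61], [-1.34, 4.49], [0.05, 2.63], [-2.56, 2.56]. Speed limits (rad/s): [2.57, 2.57, 3.14, 3.14, 3.14, 3.14].

### API

Orientations are given as a 3x3 rotation matrix whose columns are the frame's x, y, z axes.
In Python, from cell import r gives the robot as it stands.
- The arm moves only by the tool servo_tool, never from a script. Its argument "motion" is a list of rows, each an object with "travel": the shift along the tool's x, y, z each as a share of 0.03 m, from -1 to 1, a list of three; "angular": the turn, a rotation vector about the tool's x, y, z each as a share of 2 rad, from -1 to 1, a list of three; "gripper": the opening, from 0 (shut) to 1 (fully open). In form: [{"travel": [x, y, z], "angular": [rx, ry, rz], "gripper": gripper}, ...]. A call has 1 to 5 rows; each row shifts and turns the commanded pose from where the row before left it, along the tool's axes as they then stand; what a row does not reach is not made up. A row lasts 1/10 s, in which the tool goes at most 50 mm and 8.59 degrees, less where a joint would pass 70% of its speed; a pose out of reach is approached as far as the arm can. A call with a number of a shift or a turn outside -1 to 1 is refused whole. A call with a gripper value outside its range is refused whole. The fingers move at their own pace and stop on an object; the grip force is fixed at half the most. Time passes only in rows, so rows that do not move let the fingers close. It gives the time, the measured TCP pose, the force, the opening and the grip force at its end, in the units of the state.
- r.observe(): the state, without advancing time (a new reading comes with each control period).
- r.camera(name): name is "side" or "top"; returns (picture, depth): 384x512x3 uint8, red, green, blue; 384x512 float32, m along the optical axis (not along the pixel's ray), 0 where there is no reading.
- r.camera_info(name): a dict with "vertical_fov" (degrees; the focal length in pixels is half the picture's height over the tangent of half this angle, whatever the lens; pixels are square), "cx", "cy" (the principal point, pixels), "R" (3x3) and "t" (3): a world point X has camera coordinates R X + t. Camera axes: x right, y down, z forward; pixel columns grow to the right and rows downward; lengths in m; the calibration is good to about 2 mm. A picture is of the moment at which its call begins. camera_info takes no time and is no camera call.
- r.finish_job(): hands the job in; it is judged then, once.
Trained networks look in the newest picture that a camera, given by its name, has taken for a name from the list of things; names that differ only in an ending like _2 or _b are one class to them, and where a whole thing is asked for, a point or a joint stands for the part that bears it (a point fixed in the world has none). Each returns a list of dicts, best first, with "confidence" (0 to 1); they miss things now and then, are a little off and sometimes report something else, mostly with a low value. They report only what shows in the picture. A call takes as long as a camera call. They do not tell look-alikes from the thing itself.
- r.boxes_of(camera, query): "xyz" ([x, y, z] in m, in world coordinates, good to about 4 mm: the middle of the surface that is visible of it).
- r.spot_point(camera, query): "xyz" ([x, y, z] in m, in world coordinates, good to about 4 mm: a listed point, or the origin of a listed thing).
The state is a dict: "time_s": time; "joint_positions": joint angles; "qvel": joint speeds; "joint_efforts": joint torques, N m; "position": TCP position; "eef_rot": TCP orientation; "wrist_force": force on the tool from outside, world axes, zero at the start; "ft_torque": the same for the moment, N m; "grip_width": opening from 0.0 (shut) to 1.0 (fully open); "finger_force": force on a finger pad.
Only numpy, scipy, OpenCV 4.12 (cv2) and the standard library are available. Lean on these libraries where they do the work, as an engineer would, in place of code of your own. Each camera call takes 0.05 s, during which the arm holds its last target. There are 200 camera calls.

## Working session

There is one attempt and no reset: what is moved stays moved. The work goes in short steps, Python scripts to look and compute and a tool call to move; the robot and the scene stay as the last step left them, time stands still between calls to the robot, and variables do not carry over. Pictures are saved under pics/ and viewed, at most 10 in all, crops included, and the job is handed in when it is done.

Besides the shell and the picture viewer there is one more tool, called after ">>>" as name(argument=value, ...), one argument or row to a line, values as JSON. servo_tool: Moves the arm, as the interface text tells. Shift numbers are shares of 0.03 m and turn numbers shares of 2 rad, none past 1 either way. Its arguments: {"type":"object","properties":{"motion":{"type":"array"}},"required":["motion"]}

```bash
ls; mkdir -p pics; python3 - <<'E'
from cell import r
import cv2
for c in ("top","side"):
    p,d=r.camera(c); cv2.imwrite(f"pics/{c}0.png",p[:,:,::-1])
    i=r.camera_info(c); print(c,i)
    for q in ("module","adapter","chassis"):
        print(q,[(x['xyz'],round(x['confidence'],2)) for x in r.boxes_of(c,q)])
    for q in ("module","adapter","home","rail_mouth","loading_floor","panel_far_edge","panel_near_edge","panel_mouth_edge"):
        print(q,[(x['xyz'],round(x['confidence'],2)) for x in r.spot_point(c,q)])
print(r.observe())
E
```

```text
pics
top {'vertical_fov': 50.990802093890714, 'cx': 254.3617356399785, 'cy': 191.45028876942828, 'R': array([[-0.00852078, -0.99979205, -0.01852686],
       [-0.99790101,  0.00969116, -0.0640286 ],
       [ 0.06419483,  0.0179424 , -0.99777607]]), 't': array([-0.00515095,  0.55077164,  1.13858039])}
module [([0.31, 0.258, 0.0588], 0.96), ([0.3429, 0.3943, 0.056], 0.96), ([0.52, 0.1209, 0.0566], 0.9), ([0.4449, 0.2776, 0.052], 0.77), ([0.4865, -0.1947, 0.0399], 0.56)]
adapter [([0.6459, 0.2077, 0.0336], 0.56)]
chassis [([0.5606, -0.1789, 0.0212], 0.78)]
module [([0.3135, 0.2658, -0.0024], 0.92), ([0.4425, 0.2858, -0.0051], 0.88), ([0.3367, 0.4056, 0.0025], 0.66), ([0.5176, 0.1252, 0.0], 0.61), ([0.4772, 0.4102, 0.0008], 0.57)]
adapter [([0.6506, 0.2133, -0.0013], 0.62), ([0.6325, -0.4201, -0.0014], 0.27)]
home [([0.5682, -0.2362, 0.0134], 0.56)]
rail_mouth [([0.5631, -0.1941, 0.01], 0.9)]
loading_floor [([0.5531, -0.1384, 0.0106], 0.92)]
panel_far_edge [([0.6655, -0.1659, 0.0591], 0.7), ([0.4605, -0.1944, 0.0549], 0.6)]
panel_near_edge [([0.4599, -0.1979, 0.0552], 0.66)]
panel_mouth_e
[... 1334 characters left out ...]
 1.25742584e+00, -2.00475321e-02]), 'qvel': array([-0.00102932, -0.00052465, -0.00122603, -0.00047771, -0.0006723 ,
       -0.00045948]), 'joint_efforts': array([ 9.18986516e-04, -4.15428650e+01, -2.34419417e+01,  1.33917820e-04,
        3.71292090e-04,  1.57546867e-05]), 'position': array([0.12649754, 0.56090933, 0.2533411 ]), 'eef_rot': array([[-9.75509753e-01,  2.19956180e-01,  1.14168063e-05],
       [ 2.19956180e-01,  9.75509751e-01,  6.68992469e-05],
       [ 3.57769693e-06,  6.77720650e-05, -9.99999998e-01]]), 'wrist_force': array([-0.40515343,  0.79188228,  0.45412087]), 'ft_torque': array([-0.0736651 , -0.01000451, -0.0415342 ]), 'finger_force': 0.0, 'grip_width': 1.000300658320482}
```

View pics/top0.png

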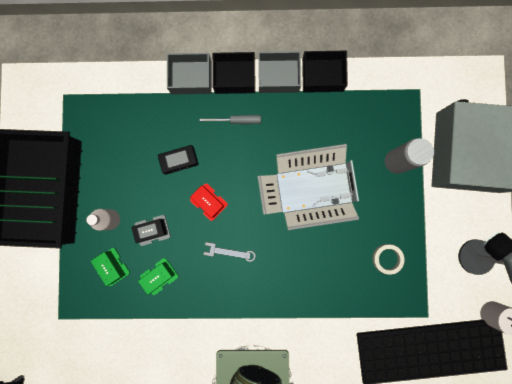

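View pics/side0.png

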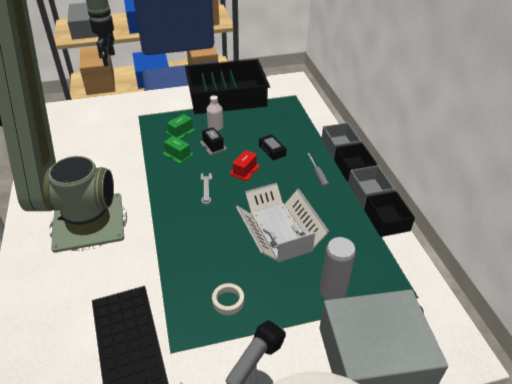

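The top picture shows the black module on its grey foot at (151,230). The adapter is at (178,159), the green look-alikes at (110,267) and (158,277), and the red one at (209,202). The chassis spans about (262–357, 147–228), with its mouth to the left and its rear wall at column 352. The side view agrees, with the module at (213,140). Next I'll measure both poses precisely.

```bash
cat > h.py <<'E'
from cell import r
import numpy as np, cv2
def cloud(c):
    p,d=r.camera(c); i=r.camera_info(c); f=192/np.tan(np.radians(i['vertical_fov']/2))
    v,u=np.mgrid[:384,:512]
    X=np.stack([(u-i['cx'])*d/f,(v-i['cy'])*d/f,d],-1)
    W=(X-i['t'])@i['R']; W[d<=0]=np.nan
    return p,W
def rect(P):
    (cx,cy),(w,h),a=cv2.minAreaRect((P[:,:2]*1000).astype(np.float32))
    if w<h: w,h,a=h,w,a+90
    return np.round([cx,cy,w,h,a],1)
E
python3 - <<'E'
from h import *
for c in ("top","side"):
    p,W=cloud(c)
    near=np.hypot(W[...,0]-.442,W[...,1]-.286)<.075
    z=W[...,2]
    print(c,"bench z",np.nanmedian(z[near&(z<.006)]))
    T=W[near&(z>.046)&(z<.07)]; print("mod top",len(T),rect(T),np.median(T[:,2]))
    A=W[near&(z>.004)]; print("mod all",rect(A))
    ft=W[near&(z>.004)&(z<.014)]; print("foot",len(ft),rect(ft),np.median(ft[:,2]))
    nearc=np.hypot(W[...,0]-.56,W[...,1]+.19)<.15
    F=W[nearc&(z>.007)&(z<.017)&(p.min(-1)>150)]; print("floor",len(F),rect(F),np.median(F[:,2]))
    L=W[nearc&(z>.02)]; print("chassis high",rect(L),np.nanmax(L[:,2]))
    # colour crop
    v,u=np.where(nearc); 
    cv2.imwrite(f"pics/{c}c.png",cv2.resize(p[v.min():v.max(),u.min():u.max(),::-1],None,fx=5,fy=5,interpolation=cv2.INTER_CUBIC)); print(u.min(),v.min(),u.max(),v.max())
E
```

```text
top bench z 0.0010099799680269306
mod top 533 [442.6 286.2  84.6  48.1 105.2] 0.056125170062452046
mod all [442.2 283.7 140.2 138.9 120.7]
foot 313 [442.2 283.7 140.2 138.9 120.7] 0.006289104142528643
floor 2582 [ 559.5 -176.6  212.4  133.7   97.8] 0.012277779643275925
chassis high [ 557.7 -163.5  245.7  212.1   98.1] 0.08414493653138197
265 137 368 239
side bench z 0.00226613504333285
mod top 228 [445.1 285.1  94.1  52.  107.8] 0.05707528897716407
mod all [441.2 278.9 146.1 124.2   1.8]
foot 208 [441.2 278.9 146.1 124.2   1.8] 0.006649302678195038
floor 1203 [ 562.4 -169.4  208.6  128.8   97.7] 0.01327107680638217
chassis high [ 560.2 -165.6  250.7  213.3   98. ] 0.08474352195693347
231 188 330 274
```

View pics/topc.png

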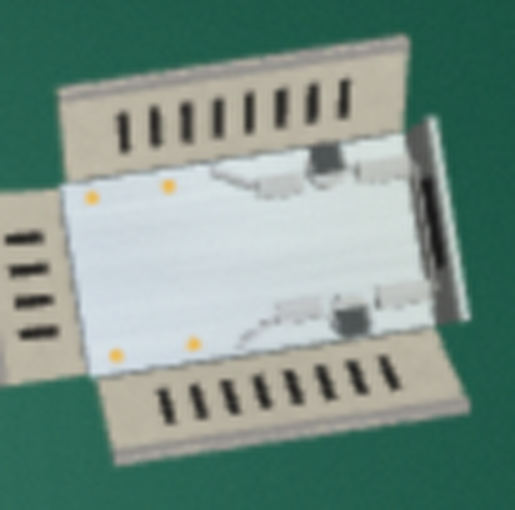

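The crop shows the floor plate's corners at about (62,185), (92,375), (405,135) and (437,325). The rails and rollers are at the right end, and all three panels lean outwards. I'll fit the floor by its bluish colour.

```bash
python3 - <<'E'
from h import *
i=r.camera_info("top"); f=192/np.tan(np.radians(i['vertical_fov']/2))
def ray(u,v,z):
    d=i['R'].T@np.array([(u-i['cx'])/f,(v-i['cy'])/f,1]); o=-i['R'].T@i['t']
    return (o+d*(z-o[2])/d[2])
for n,(x,y) in dict(TL=(62,185),BL=(92,375),TR=(405,135),BR=(437,325)).items(): print(n,ray(265+x/5-.4,137+y/5-.4,.012).round(4))
def edgefit(nm,W,M):
    P=W[M]; print(nm,len(P),rect(P),P[:,2].mean().round(4))
for c in ("top","side"):
    p,W=cloud(c); q=p.astype(int); z=W[...,2]
    m=(np.hypot(W[...,0]-.56,W[...,1]+.19)<.15)&(q[...,2]>=q[...,0]+3)&(q.min(-1)>140)&(abs(z-.0125)<.004)
    edgefit(c+" floor",W,m)
    w=(np.hypot(W[...,0]-.575,W[...,1]+.285)<.09)&(z>.07); edgefit(c+" wall",W,w)
    # along-y line direction of panel beads
    ax=np.array([np.cos(np.radians(-82)),np.sin(np.radians(-82))]); ay=np.array([-ax[1],ax[0]])
    d=W[...,:2]-[.5532,-.140]; a=d@ax; b=d@ay
    for n,k in (("far",(b>.06)&(b<.14)&(abs(a-.045)<.09)),("near",(b<-.06)&(b>-.14)&(abs(a-.045)<.09)),("mouth",(a<-.06)&(a>-.15)&(abs(b)<.045))):
        k=k&(z>.012); P=W[k]; s=abs((a if n=="mouth" else b)[k]); 
        l=np.polyfit(s,P[:,2],1); print(c,n,len(P),"angle",np.arctan(l[0]).round(3),"edge z",np.percentile(P[:,2],98).round(3),"edge dist",np.percentile(s,99).round(4))
E
```

```text
TL [ 0.6021 -0.076   0.012 ]
BL [ 0.4923 -0.0919  0.012 ]
TR [ 0.6291 -0.2741  0.012 ]
BR [ 0.5192 -0.2899  0.012 ]
top floor 2164 [ 560.5 -181.1  201.1  114.    97.9] 0.0123
top wall 89 [ 575.1 -281.8  110.1    7.1    8.8] 0.0771
top far 1167 angle 0.862 edge z 0.065 edge dist 0.1064
top near 1051 angle 0.85 edge z 0.065 edge dist 0.1044
top mouth 580 angle 0.712 edge z 0.057 edge dist 0.1136
side floor 1 [602.2 -78.2   0.    0.    0. ] 0.0161
side wall 128 [ 575.7 -283.1  111.2    9.5    8. ] 0.0764
side far 951 angle 0.858 edge z 0.066 edge dist 0.1079
side near 442 angle 0.826 edge z 0.066 edge dist 0.103
side mouth 572 angle 0.711 edge z 0.058 edge dist 0.1109
```

>>> servo_tool(
  motion=[
    {"travel": [0, 0, 0], "angular": [0, 0, 0.068], "gripper": 1},
    {"travel": [0, 0, 0], "angular": [0, 0, 0.068], "gripper": 1},
    {"travel": [0, 0, 0], "angular": [0, 0, 0.068], "gripper": 1},
    {"travel": [0, 0, 0], "angular": [0, 0, 0.068], "gripper": 1},
  ],
)

```text
time_s: 1.8
position: [0.1265, 0.5609, 0.2533]
eef_rot: [[-0.717, 0.697, 0.0], [0.697, 0.717, 0.0], [-0.0, 0.0, -1.0]]
wrist_force: [0.2, 0.5, -1.3]
grip_width: 1.001
finger_force: 0.0
```

>>> servo_tool(
  motion=[
    {"travel": [0, 0, 0], "angular": [0, 0, 0.068], "gripper": 1},
    {"travel": [0, 0, 0], "angular": [0, 0, 0.068], "gripper": 1},
    {"travel": [0, 0, 0], "angular": [0, 0, 0.068], "gripper": 1},
    {"travel": [0, 0, 0], "angular": [0, 0, 0.066], "gripper": 1},
    {"travel": [0, 0, 0], "angular": [0, 0, 0], "gripper": 1},
  ],
)

```text
time_s: 2.3
position: [0.1265, 0.5609, 0.2533]
eef_rot: [[-0.262, 0.965, 0.0], [0.965, 0.262, 0.0], [0.0, 0.0, -1.0]]
wrist_force: [0.2, -0.6, -0.6]
grip_width: 0.999
finger_force: 0.0
```

>>> servo_tool(
  motion=[
    {"travel": [-0.97, 0.65, 0], "angular": [0, 0, 0], "gripper": 1},
    {"travel": [-0.97, 0.65, 0], "angular": [0, 0, 0], "gripper": 1},
    {"travel": [-0.97, 0.65, 0], "angular": [0, 0, 0], "gripper": 1},
    {"travel": [-0.97, 0.65, 0], "angular": [0, 0, 0], "gripper": 1},
  ],
)

```text
time_s: 2.7
position: [0.2331, 0.4681, 0.2534]
eef_rot: [[-0.266, 0.964, 0.0], [0.964, 0.266, 0.0], [0.0, 0.0, -1.0]]
wrist_force: [-0.6, 0.1, -0.5]
grip_width: 1.0
finger_force: 0.0
```

>>> servo_tool(
  motion=[
    {"travel": [-0.97, 0.65, 0], "angular": [0, 0, 0], "gripper": 1},
    {"travel": [-0.97, 0.65, 0], "angular": [0, 0, 0], "gripper": 1},
    {"travel": [-0.97, 0.65, 0], "angular": [0, 0, 0], "gripper": 1},
    {"travel": [-0.97, 0.65, 0], "angular": [0, 0, 0], "gripper": 1},
  ],
)

```text
time_s: 3.1
position: [0.339, 0.3761, 0.2535]
eef_rot: [[-0.265, 0.964, 0.0], [0.964, 0.265, 0.0], [0.0, 0.0, -1.0]]
wrist_force: [1.0, 0.1, 0.1]
grip_width: 0.997
finger_force: 0.0
```

>>> servo_tool(
  motion=[
    {"travel": [-0.97, 0.65, 0], "angular": [0, 0, 0], "gripper": 1},
    {"travel": [-0.97, 0.65, 0], "angular": [0, 0, 0], "gripper": 1},
    {"travel": [-0.97, 0.65, 0], "angular": [0, 0, 0], "gripper": 1},
    {"travel": [-0.97, 0.63, 0], "angular": [0, 0, 0], "gripper": 1},
    {"travel": [0, 0, 0], "angular": [0, 0, 0], "gripper": 1},
  ],
)

```text
time_s: 3.6
position: [0.4458, 0.2827, 0.2533]
eef_rot: [[-0.261, 0.965, 0.001], [0.965, 0.261, -0.001], [-0.001, 0.001, -1.0]]
wrist_force: [-0.2, -0.1, -0.4]
grip_width: 0.994
finger_force: 0.0
```

>>> servo_tool(
  motion=[
    {"travel": [0.14, -0.07, 0.9], "angular": [0, 0, 0], "gripper": 1},
    {"travel": [0, 0, 0.9], "angular": [0, 0, 0], "gripper": 1},
    {"travel": [0, 0, 0.9], "angular": [0, 0, 0], "gripper": 1},
    {"travel": [0, 0, 0.9], "angular": [0, 0, 0], "gripper": 1},
    {"travel": [0, 0, 0], "angular": [0, 0, 0], "gripper": 1},
  ],
)

```text
time_s: 4.1
position: [0.4375, 0.2877, 0.1422]
eef_rot: [[-0.264, 0.964, -0.007], [0.964, 0.264, -0.004], [-0.002, -0.008, -1.0]]
wrist_force: [0.0, -0.4, 0.0]
grip_width: 1.002
finger_force: 0.0
```

```bash
python3 -c "
from cell import r
print(r.tip_extent, r.observe()['position'])"
```

```text
0.022 [0.43751471 0.28766987 0.1422014 ]
```

>>> servo_tool(
  motion=[
    {"travel": [0, 0, 0], "angular": [0, 0, 0], "gripper": 1},
    {"travel": [0, 0, 0], "angular": [0, 0, 0], "gripper": 1},
  ],
)

```text
time_s: 4.3
position: [0.4408, 0.2894, 0.1469]
eef_rot: [[-0.263, 0.965, 0.003], [0.965, 0.263, 0.002], [0.001, 0.003, -1.0]]
wrist_force: [0.5, -0.5, 1.0]
grip_width: 1.001
finger_force: 0.0
```

>>> servo_tool(
  motion=[
    {"travel": [0, 0, 0.7], "angular": [0, 0, 0], "gripper": 1},
    {"travel": [0, 0, 0.7], "angular": [0, 0, 0], "gripper": 1},
    {"travel": [0, 0, 0], "angular": [0, 0, 0], "gripper": 1},
    {"travel": [0, 0, 0], "angular": [0, 0, 0], "gripper": 1},
  ],
)

```text
time_s: 4.7
position: [0.4407, 0.289, 0.1045]
eef_rot: [[-0.262, 0.965, 0.002], [0.965, 0.262, 0.001], [0.001, 0.002, -1.0]]
wrist_force: [0.9, 0.4, 0.7]
grip_width: 0.997
finger_force: 0.0
```

>>> servo_tool(
  motion=[
    {"travel": [-0.1, 0.03, 0.6], "angular": [0, 0, 0], "gripper": 1},
    {"travel": [0, 0, 0.6], "angular": [0, 0, 0], "gripper": 1},
    {"travel": [0, 0, 0.6], "angular": [0, 0, 0], "gripper": 1},
    {"travel": [0, 0, 0], "angular": [0, 0, 0], "gripper": 1},
    {"travel": [0, 0, 0], "angular": [0, 0, 0], "gripper": 1},
  ],
)

```text
time_s: 5.2
position: [0.4426, 0.2865, 0.0507]
eef_rot: [[-0.262, 0.965, 0.002], [0.965, 0.262, 0.001], [0.001, 0.002, -1.0]]
wrist_force: [-0.2, 0.3, -0.1]
grip_width: 1.005
finger_force: 0.0
```

>>> servo_tool(
  motion=[
    {"travel": [0, 0, 0], "angular": [0, 0, 0], "gripper": 0},
    {"travel": [0, 0, 0], "angular": [0, 0, 0], "gripper": 0},
    {"travel": [0, 0, 0], "angular": [0, 0, 0], "gripper": 0},
    {"travel": [0, 0, 0], "angular": [0, 0, 0], "gripper": 0},
    {"travel": [0, 0, 0], "angular": [0, 0, 0], "gripper": 0},
  ],
)

```text
time_s: 5.7
position: [0.4425, 0.2864, 0.0506]
eef_rot: [[-0.262, 0.965, 0.002], [0.965, 0.262, 0.001], [0.001, 0.003, -1.0]]
wrist_force: [0.1, -0.1, 6.8]
grip_width: 0.55
finger_force: 63.9
```

>>> servo_tool(
  motion=[
    {"travel": [0, 0, 0], "angular": [0, 0, 0], "gripper": 0},
    {"travel": [0, 0, 0], "angular": [0, 0, 0], "gripper": 0},
  ],
)

```text
time_s: 5.9
position: [0.4426, 0.2864, 0.0506]
eef_rot: [[-0.262, 0.965, 0.002], [0.965, 0.262, 0.001], [0.001, 0.003, -1.0]]
wrist_force: [-0.1, -0.5, 5.7]
grip_width: 0.555
finger_force: 63.9
```

>>> servo_tool(
  motion=[
    {"travel": [0, 0, -0.4], "angular": [0, 0, 0], "gripper": 0},
    {"travel": [0, 0, -0.9], "angular": [0, 0, 0], "gripper": 0},
    {"travel": [0, 0, -0.9], "angular": [0, 0, 0], "gripper": 0},
    {"travel": [0, 0, -0.9], "angular": [0, 0, 0], "gripper": 0},
    {"travel": [0, 0, -0.9], "angular": [0, 0, 0.063], "gripper": 0},
  ],
)

```text
time_s: 6.4
position: [0.441, 0.2855, 0.1704]
eef_rot: [[-0.135, 0.991, -0.001], [0.991, 0.135, -0.001], [-0.0, -0.001, -1.0]]
wrist_force: [0.8, -0.1, -3.1]
grip_width: 0.55
finger_force: 62.7
```

>>> servo_tool(
  motion=[
    {"travel": [0, 0, 0], "angular": [0, 0, 0], "gripper": 0},
    {"travel": [0, 0, 0], "angular": [0, 0, 0], "gripper": 0},
  ],
)

```text
time_s: 6.6
position: [0.4412, 0.2856, 0.1691]
eef_rot: [[-0.141, 0.99, -0.0], [0.99, 0.141, -0.0], [-0.0, -0.0, -1.0]]
wrist_force: [-0.1, -0.3, -4.6]
grip_width: 0.552
finger_force: 63.1
```

>>> servo_tool(
  motion=[
    {"travel": [-0.6, 0.114, 0], "angular": [0, 0, 0], "gripper": 0},
    {"travel": [-0.96, 0.114, 0], "angular": [0, 0, 0], "gripper": 0},
    {"travel": [-0.96, 0.114, 0], "angular": [0, 0, 0], "gripper": 0},
    {"travel": [-0.96, 0.114, 0], "angular": [0, 0, 0], "gripper": 0},
    {"travel": [-0.96, 0.114, 0], "angular": [0, 0, 0], "gripper": 0},
  ],
)

```text
time_s: 7.1
position: [0.4758, 0.1549, 0.1671]
eef_rot: [[-0.141, 0.99, -0.005], [0.99, 0.141, -0.001], [-0.001, -0.005, -1.0]]
wrist_force: [0.0, -0.1, -4.0]
grip_width: 0.551
finger_force: 62.9
```

>>> servo_tool(
  motion=[
    {"travel": [-0.96, 0.114, 0], "angular": [0, 0, 0], "gripper": 0},
    {"travel": [-0.96, 0.114, 0], "angular": [0, 0, 0], "gripper": 0},
    {"travel": [-0.96, 0.114, 0], "angular": [0, 0, 0], "gripper": 0},
    {"travel": [-0.96, 0.114, 0], "angular": [0, 0, 0], "gripper": 0},
    {"travel": [-0.96, 0.114, 0], "angular": [0, 0, 0], "gripper": 0},
  ],
)

```text
time_s: 7.6
position: [0.5127, 0.0149, 0.1671]
eef_rot: [[-0.14, 0.99, -0.005], [0.99, 0.14, 0.0], [0.001, -0.005, -1.0]]
wrist_force: [0.8, 0.2, -4.2]
grip_width: 0.555
finger_force: 62.9
```

>>> servo_tool(
  motion=[
    {"travel": [-0.96, 0.114, 0], "angular": [0, 0, 0], "gripper": 0},
    {"travel": [-0.96, 0.114, 0], "angular": [0, 0, 0], "gripper": 0},
    {"travel": [-0.96, 0.114, 0], "angular": [0, 0, 0], "gripper": 0},
    {"travel": [-0.9, 0.114, 0], "angular": [0, 0, 0], "gripper": 0},
    {"travel": [-0.4, 0.114, 0], "angular": [0, 0, 0], "gripper": 0},
  ],
)

```text
time_s: 8.1
position: [0.5474, -0.1076, 0.167]
eef_rot: [[-0.138, 0.99, -0.004], [0.99, 0.138, 0.0], [0.001, -0.004, -1.0]]
wrist_force: [-0.9, 0.6, -4.4]
grip_width: 0.554
finger_force: 62.9
```

>>> servo_tool(
  motion=[
    {"travel": [0, 0, 0], "angular": [0, 0, 0], "gripper": 0},
    {"travel": [0, 0, 0], "angular": [0, 0, 0], "gripper": 0},
    {"travel": [0, 0, 0], "angular": [0, 0, 0], "gripper": 0},
  ],
)

```text
time_s: 8.4
position: [0.5476, -0.1045, 0.1688]
eef_rot: [[-0.14, 0.99, -0.002], [0.99, 0.14, 0.001], [0.001, -0.001, -1.0]]
wrist_force: [0.2, -0.3, -4.3]
grip_width: 0.551
finger_force: 62.9
```

>>> servo_tool(
  motion=[
    {"travel": [-0.55, 0.03, 0], "angular": [0, 0, 0], "gripper": 0},
    {"travel": [-0.55, 0.03, 0], "angular": [0, 0, 0], "gripper": 0},
    {"travel": [0, 0, 0], "angular": [0, 0, 0], "gripper": 0},
    {"travel": [0, 0, 0], "angular": [0, 0, 0], "gripper": 0},
  ],
)

```text
time_s: 8.8
position: [0.5547, -0.1388, 0.1693]
eef_rot: [[-0.137, 0.991, -0.0], [0.991, 0.137, 0.0], [0.0, -0.0, -1.0]]
wrist_force: [0.1, -0.3, -4.7]
grip_width: 0.552
finger_force: 62.9
```

```bash
python3 - <<'E'
from h import *
print(r.observe()['position'])
p,W=cloud("side"); cv2.imwrite("pics/side1.png",cv2.resize(p[150:310,180:390,::-1],None,fx=3.7,fy=3.7,interpolation=cv2.INTER_CUBIC))
z=W[...,2]; q=p.astype(int)
# dark block faces
m=(np.hypot(W[...,0]-.554,W[...,1]+.137)<.06)&(z>.115)&(z<.178); P=W[m]
print(len(P),rect(P),np.nanpercentile(P[:,2],[1,50,99]))
E
```

```text
[ 0.55469313 -0.13881342  0.16925628]
672 [ 556.2 -141.2   90.    75.    94. ] [0.12011709 0.15738517 0.17781376]
```

View pics/side1.png

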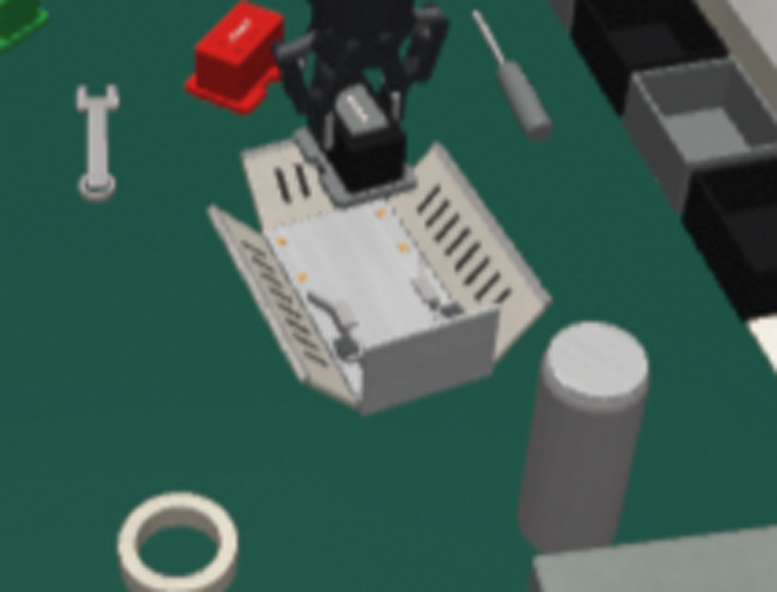

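The side view shows the module held level at (355,150) in the crop. It is over the bare floor at the mouth and in line with the rails. Now I'll lower it.

>>> servo_tool(
  motion=[
    {"travel": [0.15, 0, 0.6], "angular": [0, 0, 0], "gripper": 0},
    {"travel": [0, 0, 0.8], "angular": [0, 0, 0], "gripper": 0},
    {"travel": [0, 0, 0.8], "angular": [0, 0, 0], "gripper": 0},
    {"travel": [0, 0, 0.6], "angular": [0, 0, 0], "gripper": 0},
    {"travel": [0, 0, 0], "angular": [0, 0, 0], "gripper": 0},
  ],
)

```text
time_s: 9.35
position: [0.5521, -0.1329, 0.0828]
eef_rot: [[-0.139, 0.99, -0.006], [0.99, 0.139, 0.002], [0.003, -0.006, -1.0]]
wrist_force: [0.0, -0.3, -3.7]
grip_width: 0.548
finger_force: 62.8
```

>>> servo_tool(
  motion=[
    {"travel": [0, 0, 0], "angular": [0, 0, 0], "gripper": 0},
    {"travel": [0, 0, 0], "angular": [0, 0, 0], "gripper": 0},
  ],
)

```text
time_s: 9.55
position: [0.555, -0.1338, 0.0866]
eef_rot: [[-0.139, 0.99, 0.003], [0.99, 0.139, -0.001], [-0.001, 0.003, -1.0]]
wrist_force: [0.0, -0.3, -3.8]
grip_width: 0.552
finger_force: 62.8
```

>>> servo_tool(
  motion=[
    {"travel": [0, -0.04, 0.35], "angular": [0, 0, 0], "gripper": 0},
    {"travel": [0, 0, 0.25], "angular": [0, 0, 0], "gripper": 0},
    {"travel": [0, 0, 0.13], "angular": [0, 0, 0], "gripper": 0},
    {"travel": [0, 0, 0], "angular": [0, 0, 0], "gripper": 0},
    {"travel": [0, 0, 0], "angular": [0, 0, 0], "gripper": 0},
  ],
)

```text
time_s: 10.05
position: [0.5529, -0.1339, 0.0632]
eef_rot: [[-0.139, 0.99, 0.0], [0.99, 0.139, 0.0], [0.0, 0.0, -1.0]]
wrist_force: [-0.6, 0.3, -3.3]
grip_width: 0.55
finger_force: 63.0
```

>>> servo_tool(
  motion=[
    {"travel": [-0.2, 0.02, 0.02], "angular": [0, 0, 0], "gripper": 0},
    {"travel": [-0.3, 0, 0], "angular": [0, 0, 0], "gripper": 0},
    {"travel": [-0.3, 0, 0], "angular": [0, 0, 0], "gripper": 0},
    {"travel": [0, 0, 0], "angular": [0, 0, 0], "gripper": 0},
  ],
)

```text
time_s: 10.45
position: [0.5573, -0.1592, 0.0628]
eef_rot: [[-0.137, 0.991, 0.001], [0.991, 0.137, -0.001], [-0.001, 0.001, -1.0]]
wrist_force: [-0.1, 0.3, -3.4]
grip_width: 0.552
finger_force: 63.0
```

>>> servo_tool(
  motion=[
    {"travel": [-0.2, 0, 0], "angular": [0, 0, 0], "gripper": 0},
    {"travel": [-0.2, 0, 0], "angular": [0, 0, 0], "gripper": 0},
    {"travel": [-0.2, 0, 0], "angular": [0, 0, 0], "gripper": 0},
    {"travel": [0, 0, 0], "angular": [0, 0, 0], "gripper": 0},
  ],
)

```text
time_s: 10.85
position: [0.5595, -0.1763, 0.0628]
eef_rot: [[-0.138, 0.99, 0.0], [0.99, 0.138, -0.0], [-0.0, 0.0, -1.0]]
wrist_force: [0.1, 0.5, -3.4]
grip_width: 0.549
finger_force: 63.0
```

>>> servo_tool(
  motion=[
    {"travel": [-0.2, 0, 0], "angular": [0, 0, 0], "gripper": 0},
    {"travel": [-0.2, 0, 0], "angular": [0, 0, 0], "gripper": 0},
    {"travel": [-0.2, 0, 0], "angular": [0, 0, 0], "gripper": 0},
    {"travel": [0, 0, 0], "angular": [0, 0, 0], "gripper": 0},
  ],
)

```text
time_s: 11.25
position: [0.562, -0.1938, 0.0628]
eef_rot: [[-0.138, 0.99, 0.0], [0.99, 0.138, -0.0], [-0.0, 0.0, -1.0]]
wrist_force: [0.7, 1.2, -3.0]
grip_width: 0.55
finger_force: 63.0
```

>>> servo_tool(
  motion=[
    {"travel": [-0.2, 0, 0], "angular": [0, 0, 0], "gripper": 0},
    {"travel": [-0.2, 0, 0], "angular": [0, 0, 0], "gripper": 0},
    {"travel": [-0.2, 0, 0], "angular": [0, 0, 0], "gripper": 0},
    {"travel": [0, 0, 0], "angular": [0, 0, 0], "gripper": 0},
  ],
)

```text
time_s: 11.65
position: [0.5646, -0.2124, 0.0628]
eef_rot: [[-0.138, 0.99, 0.001], [0.99, 0.138, -0.001], [-0.001, 0.001, -1.0]]
wrist_force: [0.6, -0.9, -3.3]
grip_width: 0.549
finger_force: 63.0
```

>>> servo_tool(
  motion=[
    {"travel": [-0.15, 0, 0], "angular": [0, 0, 0], "gripper": 0},
    {"travel": [-0.15, 0, 0], "angular": [0, 0, 0], "gripper": 0},
    {"travel": [-0.1, 0, 0], "angular": [0, 0, 0], "gripper": 0},
    {"travel": [-0.1, 0, 0], "angular": [0, 0, 0], "gripper": 0},
    {"travel": [0, 0, 0], "angular": [0, 0, 0], "gripper": 0},
  ],
)

```text
time_s: 12.15
position: [0.5668, -0.2273, 0.0629]
eef_rot: [[-0.139, 0.99, 0.001], [0.99, 0.139, -0.002], [-0.002, 0.001, -1.0]]
wrist_force: [-0.6, -5.2, -5.0]
grip_width: 0.552
finger_force: 63.0
```

>>> servo_tool(
  motion=[
    {"travel": [-0.06, 0, 0], "angular": [0, 0, 0], "gripper": 0},
    {"travel": [-0.05, 0, 0], "angular": [0, 0, 0], "gripper": 0},
    {"travel": [0, 0, 0], "angular": [0, 0, 0], "gripper": 0},
  ],
)

```text
time_s: 12.45
position: [0.5674, -0.2304, 0.0629]
eef_rot: [[-0.139, 0.99, 0.002], [0.99, 0.139, -0.002], [-0.002, 0.001, -1.0]]
wrist_force: [0.6, -5.4, -4.7]
grip_width: 0.551
finger_force: 62.8
```

>>> servo_tool(
  motion=[
    {"travel": [-0.05, 0, 0], "angular": [0, 0, 0], "gripper": 0},
    {"travel": [-0.05, 0, 0], "angular": [0, 0, 0], "gripper": 0},
    {"travel": [0, 0, 0], "angular": [0, 0, 0], "gripper": 0},
    {"travel": [0, 0, 0], "angular": [0, 0, 0], "gripper": 0},
  ],
)

```text
time_s: 12.85
position: [0.5674, -0.2319, 0.0629]
eef_rot: [[-0.139, 0.99, 0.0], [0.99, 0.139, 0.0], [0.0, 0.0, -1.0]]
wrist_force: [1.3, -1.7, -4.1]
grip_width: 0.55
finger_force: 62.9
```

>>> servo_tool(
  motion=[
    {"travel": [-0.05, 0, 0], "angular": [0, 0, 0], "gripper": 0},
    {"travel": [0, 0, 0], "angular": [0, 0, 0], "gripper": 0},
    {"travel": [0, 0, 0], "angular": [0, 0, 0], "gripper": 0},
  ],
)

```text
time_s: 13.15
position: [0.5671, -0.2331, 0.0628]
eef_rot: [[-0.138, 0.99, -0.001], [0.99, 0.138, 0.001], [0.001, -0.001, -1.0]]
wrist_force: [0.1, 1.0, -1.4]
grip_width: 0.55
finger_force: 63.3
```

>>> servo_tool(
  motion=[
    {"travel": [-0.03, 0, 0], "angular": [0, 0, 0], "gripper": 0},
    {"travel": [0, 0, 0], "angular": [0, 0, 0], "gripper": 0},
    {"travel": [0, 0, 0], "angular": [0, 0, 0], "gripper": 0},
  ],
)

```text
time_s: 13.45
position: [0.5672, -0.2343, 0.0628]
eef_rot: [[-0.138, 0.99, -0.001], [0.99, 0.138, 0.001], [0.001, -0.001, -1.0]]
wrist_force: [-0.4, 1.1, -1.3]
grip_width: 0.548
finger_force: 63.3
```

>>> servo_tool(
  motion=[
    {"travel": [0, 0, 0], "angular": [0, 0, 0], "gripper": 0.8},
    {"travel": [0, 0, 0], "angular": [0, 0, 0], "gripper": 0.8},
    {"travel": [0, 0, 0], "angular": [0, 0, 0], "gripper": 0.8},
    {"travel": [0, 0, 0], "angular": [0, 0, 0], "gripper": 0.8},
  ],
)

```text
time_s: 13.85
position: [0.5677, -0.2347, 0.063]
eef_rot: [[-0.138, 0.99, 0.001], [0.99, 0.138, -0.0], [-0.0, 0.0, -1.0]]
wrist_force: [-0.1, -0.5, -0.0]
grip_width: 0.804
finger_force: 0.0
```

>>> servo_tool(
  motion=[
    {"travel": [0, 0, -0.5], "angular": [0, 0, 0], "gripper": 0.8},
    {"travel": [0, 0, -1], "angular": [0, 0, 0], "gripper": 0.8},
    {"travel": [0, 0, -1], "angular": [0, 0, 0], "gripper": 0.8},
    {"travel": [0, 0, -1], "angular": [0, 0, 0], "gripper": 0.8},
    {"travel": [0, 0, -1], "angular": [0, 0, 0], "gripper": 0.8},
  ],
)

```text
time_s: 14.35
position: [0.5674, -0.2345, 0.1991]
eef_rot: [[-0.139, 0.99, 0.0], [0.99, 0.139, -0.0], [-0.0, 0.0, -1.0]]
wrist_force: [1.2, -0.4, -0.0]
grip_width: 0.797
finger_force: 0.0
```

>>> servo_tool(
  motion=[
    {"travel": [1, 0, 0], "angular": [0, 0, 0], "gripper": 0},
    {"travel": [1, 0, 0], "angular": [0, 0, 0], "gripper": 0},
    {"travel": [1, 0, 0], "angular": [0, 0, 0], "gripper": 0},
    {"travel": [1, 0, 0], "angular": [0, 0, 0], "gripper": 0},
    {"travel": [1, 0, 0], "angular": [0, 0, 0], "gripper": 0},
  ],
)

```text
time_s: 14.85
position: [0.5465, -0.0849, 0.198]
eef_rot: [[-0.138, 0.99, 0.0], [0.99, 0.138, 0.0], [-0.0, 0.0, -1.0]]
wrist_force: [0.7, 0.1, 0.5]
grip_width: -0.001
finger_force: 0.0
```

>>> servo_tool(
  motion=[
    {"travel": [1, 0, 0], "angular": [0, 0, 0], "gripper": 0},
    {"travel": [1, 0, 0], "angular": [0, 0, 0], "gripper": 0},
    {"travel": [1, 0, 0], "angular": [0, 0, 0], "gripper": 0},
    {"travel": [0, 0, 0], "angular": [0, 0, 0], "gripper": 0},
    {"travel": [0, 0, 0], "angular": [0, 0, 0], "gripper": 0},
  ],
)

```text
time_s: 15.35
position: [0.5343, 0.0034, 0.198]
eef_rot: [[-0.14, 0.99, 0.0], [0.99, 0.14, -0.0], [-0.001, 0.0, -1.0]]
wrist_force: [-0.2, -0.3, 0.9]
grip_width: 0.002
finger_force: 0.0
```

```bash
python3 - <<'E'
from h import *
p,W=cloud("top"); z=W[...,2]
cv2.imwrite("pics/top2.png",cv2.resize(p[130:245,250:375,::-1],None,fx=5,fy=5,interpolation=cv2.INTER_CUBIC))
m=(np.hypot(W[...,0]-.5676,W[...,1]+.2335)<.055)&(z>.062)&(z<.078)
P=W[m]; print(len(P),rect(P),np.median(P[:,2]))
w=(np.hypot(W[...,0]-.575,W[...,1]+.285)<.09)&(z>.072)&(W[...,1]<-.265); print("wall",rect(W[w]))
for c in("top","side"):
  if c=="side": r.camera(c)
  print([(x['xyz'],round(x['confidence'],2)) for q in("module","home") for x in r.spot_point(c,q)])
print(r.observe()['position'])
E
```

```text
592 [ 568.2 -238.3   94.5   53.4   98.7] 0.0683459741986762
wall [ 574.3 -276.2  110.    17.8    8.2]
[([0.3392, 0.4026, 0.0003], 0.91), ([0.5639, -0.2379, 0.0057], 0.66), ([0.5191, 0.1242, 0.0019], 0.5), ([0.5387, -0.0293, 0.0525], 0.72), ([0.5699, -0.2308, 0.015], 0.63)]
[([0.3089, 0.2681, 0.0014], 0.89), ([0.5628, -0.2343, 0.0143], 0.85), ([0.5259, 0.1217, 0.0033], 0.84), ([0.3424, 0.4019, 0.0015], 0.78), ([0.5681, -0.2317, 0.0114], 0.82), ([0.5632, -0.184, 0.0067], 0.53)]
[0.53439758 0.00236102 0.19772469]
```

View pics/top2.png

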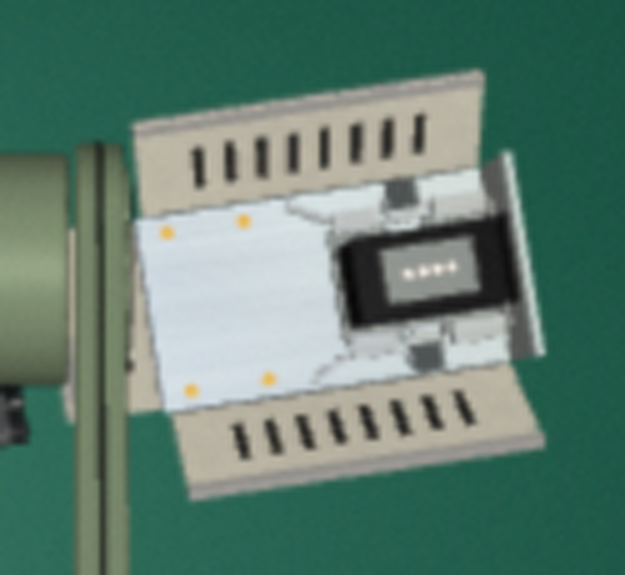

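The top view shows the module's block at (430,270) between the lips and up against the rear-wall end. The roller housings are at (402,193) and (427,355), the same places as before. I'll check that numerically.

```bash
python3 - <<'E'
from h import *
a=cv2.imread("pics/top0.png"); p,W=cloud("top"); b=p[:,:,::-1]; z=W[...,2]
for n,im in(("before",a),("now",b)):
    g=cv2.cvtColor(np.ascontiguousarray(im),cv2.COLOR_BGR2GRAY).astype(float)
    for (u,v) in((330,168),(335,201)):
        s=g[v-6:v+7,u-6:u+7]; w=np.clip(150-s,0,None); yy,xx=np.mgrid[v-6:v+7,u-6:u+7]; print(n,(w*xx).sum()/w.sum(),(w*yy).sum()/w.sum(),w.sum())
m=(np.hypot(W[...,0]-.5676,W[...,1]+.2335)<.055)&(z>.062)&(z<.075)&(p.max(-1)<70)
print(rect(W[m]),m.sum())
ax=np.array([.1392,-.9903]);P=W[m][:,:2]-[.5606,-.184]; print("block x range",np.percentile(P@ax,[1,99]),"y",np.percentile(P@[.9903,.1392],[1,99]))
E
```

```text
before 329.59787849566055 168.13789778206365 2074.0
before 334.98132256436145 201.1216557294296 1981.0
now 329.7100760456274 168.2699619771863 2104.0
now 335.00294406280665 200.94013738959765 2038.0
[ 566.9 -236.7   91.2   49.2   99.9] 330
block x range [0.00837108 0.09682643] y [-0.02467182  0.02238608]
```

>>> servo_tool(
  motion=[
    {"travel": [0, 0, 1], "angular": [0, 0, 0], "gripper": 0},
    {"travel": [0, 0, 1], "angular": [0, 0, 0], "gripper": 0},
    {"travel": [0, 0, 1], "angular": [0, 0, 0], "gripper": 0},
    {"travel": [0, 0, 1], "angular": [0, 0, 0], "gripper": 0},
    {"travel": [0, 0, 0.6], "angular": [0, 0, 0], "gripper": 0},
  ],
)

```text
time_s: 16.2
position: [0.5332, 0.0028, 0.0576]
eef_rot: [[-0.138, 0.99, -0.003], [0.99, 0.138, 0.0], [0.001, -0.003, -1.0]]
wrist_force: [-0.4, 0.9, 0.0]
grip_width: 0.004
finger_force: 0.0
```

>>> servo_tool(
  motion=[
    {"travel": [0, 0, 0], "angular": [0, 0, 0], "gripper": 0},
    {"travel": [0, 0, 0], "angular": [0, 0, 0], "gripper": 0},
    {"travel": [0, 0, 0], "angular": [0, 0, 0], "gripper": 0},
  ],
)

```text
time_s: 16.5
position: [0.5354, 0.003, 0.0611]
eef_rot: [[-0.138, 0.99, 0.003], [0.99, 0.138, 0.0], [-0.0, 0.003, -1.0]]
wrist_force: [-0.7, -0.2, 0.2]
grip_width: -0.006
finger_force: 0.0
```

>>> servo_tool(
  motion=[
    {"travel": [-0.3, 0, 0.1], "angular": [0, 0, 0], "gripper": 0},
    {"travel": [-0.3, 0, 0], "angular": [0, 0, 0], "gripper": 0},
    {"travel": [-0.3, 0, 0], "angular": [0, 0, 0], "gripper": 0},
    {"travel": [-0.3, 0, 0], "angular": [0, 0, 0], "gripper": 0},
    {"travel": [0, 0, 0], "angular": [0, 0, 0], "gripper": 0},
  ],
)

```text
time_s: 17.0
position: [0.5402, -0.0328, 0.058]
eef_rot: [[-0.137, 0.991, 0.003], [0.991, 0.137, 0.001], [0.001, 0.003, -1.0]]
wrist_force: [-0.3, 4.1, 2.8]
grip_width: 0.0
finger_force: 1.8
```

>>> servo_tool(
  motion=[
    {"travel": [-0.2, 0, 0], "angular": [0, 0, 0], "gripper": 0},
    {"travel": [-0.2, 0, 0], "angular": [0, 0, 0], "gripper": 0},
    {"travel": [-0.2, 0, 0], "angular": [0, 0, 0], "gripper": 0},
    {"travel": [0, 0, 0], "angular": [0, 0, 0], "gripper": 0},
    {"travel": [0, 0, 0], "angular": [0, 0, 0], "gripper": 0},
  ],
)

```text
time_s: 17.5
position: [0.5427, -0.0509, 0.0582]
eef_rot: [[-0.138, 0.99, 0.002], [0.99, 0.138, -0.0], [-0.001, 0.002, -1.0]]
wrist_force: [-2.4, 3.8, 10.9]
grip_width: 0.001
finger_force: 0.1
```

>>> servo_tool(
  motion=[
    {"travel": [-0.15, 0, 0], "angular": [0, 0, 0], "gripper": 0},
    {"travel": [-0.15, 0, 0], "angular": [0, 0, 0], "gripper": 0},
    {"travel": [-0.1, 0, 0], "angular": [0, 0, 0], "gripper": 0},
    {"travel": [0, 0, 0], "angular": [0, 0, 0], "gripper": 0},
    {"travel": [0, 0, 0], "angular": [0, 0, 0], "gripper": 0},
  ],
)

```text
time_s: 18.0
position: [0.5446, -0.0632, 0.0603]
eef_rot: [[-0.138, 0.99, 0.004], [0.99, 0.138, -0.001], [-0.002, 0.004, -1.0]]
wrist_force: [-5.0, 2.3, 24.4]
grip_width: 0.001
finger_force: 2.4
```

>>> servo_tool(
  motion=[
    {"travel": [-0.06, 0, 0], "angular": [0, 0, 0], "gripper": 0},
    {"travel": [-0.06, 0, 0], "angular": [0, 0, 0], "gripper": 0},
    {"travel": [0, 0, 0], "angular": [0, 0, 0], "gripper": 0},
  ],
)

```text
time_s: 18.3
position: [0.5456, -0.0669, 0.0602]
eef_rot: [[-0.138, 0.99, 0.005], [0.99, 0.138, -0.001], [-0.002, 0.005, -1.0]]
wrist_force: [0.6, 1.3, 1.0]
grip_width: -0.002
finger_force: 0.0
```

```bash
python3 - <<'E'
from h import *
p,W=cloud("side"); cv2.imwrite("pics/side3.png",cv2.resize(p[160:290,190:350,::-1],None,fx=5,fy=4.6,interpolation=cv2.INTER_CUBIC))
E
```

```text
(no output)
```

View pics/side3.png

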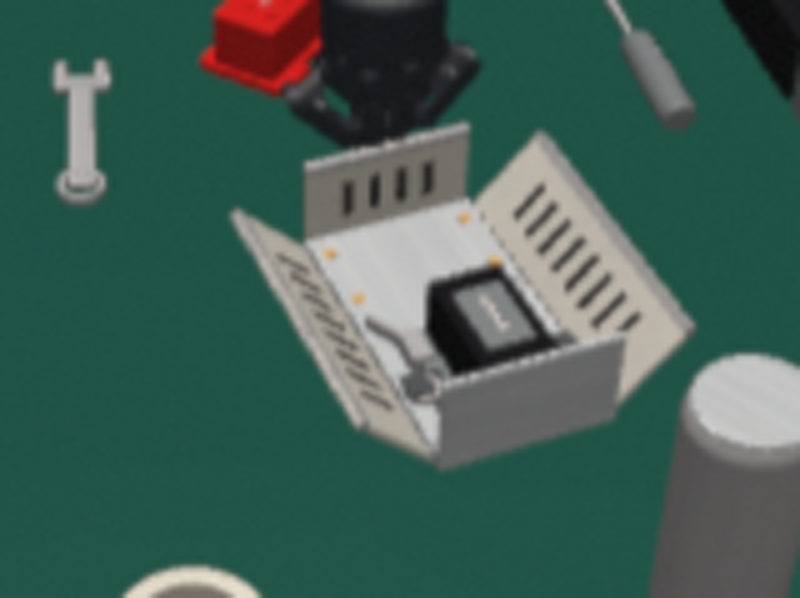

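The mouth panel at (385,180) looks almost upright, with the shut fingers behind it. I'll press a little further until it meets its stop.

>>> servo_tool(
  motion=[
    {"travel": [-0.05, 0, 0], "angular": [0, 0, 0], "gripper": 0},
    {"travel": [0, 0, 0], "angular": [0, 0, 0], "gripper": 0},
    {"travel": [0, 0, 0], "angular": [0, 0, 0], "gripper": 0},
  ],
)

```text
time_s: 18.65
position: [0.545, -0.0674, 0.0578]
eef_rot: [[-0.138, 0.99, 0.002], [0.99, 0.138, 0.0], [-0.0, 0.002, -1.0]]
wrist_force: [-2.0, 4.5, 9.6]
grip_width: 0.001
finger_force: 0.0
```

>>> servo_tool(
  motion=[
    {"travel": [-0.05, 0, 0], "angular": [0, 0, 0], "gripper": 0},
    {"travel": [0, 0, 0], "angular": [0, 0, 0], "gripper": 0},
    {"travel": [0, 0, 0], "angular": [0, 0, 0], "gripper": 0},
  ],
)

```text
time_s: 18.95
position: [0.545, -0.0675, 0.0578]
eef_rot: [[-0.137, 0.991, 0.001], [0.991, 0.137, 0.003], [0.002, 0.002, -1.0]]
wrist_force: [-0.9, 10.5, 11.2]
grip_width: -0.006
finger_force: 0.0
```

>>> servo_tool(
  motion=[
    {"travel": [0.4, 0, 0], "angular": [0, 0, 0], "gripper": 0},
    {"travel": [0.4, 0, -0.5], "angular": [0, 0, 0], "gripper": 0},
    {"travel": [0, 0, -1], "angular": [0, 0, 0], "gripper": 0},
    {"travel": [0, 0, -1], "angular": [0, 0, 0], "gripper": 0},
    {"travel": [0, 0, -1], "angular": [0, 0, 0], "gripper": 0},
  ],
)

```text
time_s: 19.45
position: [0.5404, -0.0454, 0.1619]
eef_rot: [[-0.139, 0.99, -0.002], [0.99, 0.139, -0.001], [-0.0, -0.002, -1.0]]
wrist_force: [0.6, -0.1, 0.3]
grip_width: -0.006
finger_force: 0.0
```

>>> servo_tool(
  motion=[
    {"travel": [0, 0, -1], "angular": [0, 0, 0], "gripper": 0},
    {"travel": [0, 0, 0], "angular": [0, 0, 0.0714], "gripper": 0},
    {"travel": [0, 0, 0], "angular": [0, 0, 0.0714], "gripper": 0},
    {"travel": [0, 0, 0], "angular": [0, 0, 0.0714], "gripper": 0},
    {"travel": [0, 0, 0], "angular": [0, 0, 0.0714], "gripper": 0},
  ],
)

```text
time_s: 19.95
position: [0.5406, -0.0456, 0.1909]
eef_rot: [[0.424, 0.906, -0.002], [0.906, -0.424, -0.001], [-0.001, -0.001, -1.0]]
wrist_force: [0.6, 0.1, -0.4]
grip_width: -0.001
finger_force: 0.0
```

>>> servo_tool(
  motion=[
    {"travel": [0, 0, 0], "angular": [0, 0, 0.0714], "gripper": 0},
    {"travel": [0, 0, 0], "angular": [0, 0, 0.0714], "gripper": 0},
    {"travel": [0, 0, 0], "angular": [0, 0, 0.0714], "gripper": 0},
    {"travel": [0, 0, 0], "angular": [0, 0, 0.0714], "gripper": 0},
    {"travel": [0, 0, 0], "angular": [0, 0, 0.0714], "gripper": 0},
  ],
)

```text
time_s: 20.45
position: [0.5406, -0.0456, 0.1908]
eef_rot: [[0.914, 0.406, -0.002], [0.406, -0.914, -0.001], [-0.002, -0.0, -1.0]]
wrist_force: [0.5, -0.4, 0.1]
grip_width: 0.0
finger_force: 0.0
```

>>> servo_tool(
  motion=[
    {"travel": [0, 0, 0], "angular": [0, 0, 0.0714], "gripper": 0},
    {"travel": [0, 0, 0], "angular": [0, 0, 0.0714], "gripper": 0},
    {"travel": [0, 0, 0], "angular": [0, 0, 0], "gripper": 0},
    {"travel": [0, 0, 0], "angular": [0, 0, 0], "gripper": 0},
  ],
)

```text
time_s: 20.85
position: [0.5407, -0.0453, 0.1912]
eef_rot: [[0.99, 0.141, -0.001], [0.141, -0.99, -0.0], [-0.001, 0.0, -1.0]]
wrist_force: [0.4, -0.6, -1.0]
grip_width: 0.002
finger_force: 0.0
```

>>> servo_tool(
  motion=[
    {"travel": [-0.9, 0.93, 0], "angular": [0, 0, 0], "gripper": 0},
    {"travel": [-0.9, 0.93, 0], "angular": [0, 0, 0], "gripper": 0},
    {"travel": [-0.9, 0.93, 0], "angular": [0, 0, 0], "gripper": 0},
    {"travel": [-0.9, 0.93, 0], "angular": [0, 0, 0], "gripper": 0},
    {"travel": [-0.9, 0.93, 0], "angular": [0, 0, 0], "gripper": 0},
  ],
)

```text
time_s: 21.35
position: [0.4255, -0.203, 0.1917]
eef_rot: [[0.99, 0.142, -0.0], [0.142, -0.99, -0.0], [-0.0, 0.0, -1.0]]
wrist_force: [0.8, -0.3, 0.1]
grip_width: -0.004
finger_force: 0.0
```

>>> servo_tool(
  motion=[
    {"travel": [0, 0, 0], "angular": [0, 0, 0], "gripper": 0},
    {"travel": [0, 0, 0], "angular": [0, 0, 0], "gripper": 0},
    {"travel": [0, 0, 0], "angular": [0, 0, 0], "gripper": 0},
  ],
)

```text
time_s: 21.65
position: [0.4271, -0.2014, 0.1917]
eef_rot: [[0.99, 0.14, 0.0], [0.14, -0.99, 0.0], [0.0, -0.0, -1.0]]
wrist_force: [0.0, -0.3, 0.4]
grip_width: 0.0
finger_force: 0.0
```

>>> servo_tool(
  motion=[
    {"travel": [0, 0, 1], "angular": [0, 0, 0], "gripper": 0},
    {"travel": [0, 0, 1], "angular": [0, 0, 0], "gripper": 0},
    {"travel": [0, 0, 1], "angular": [0, 0, 0], "gripper": 0},
    {"travel": [0, 0, 0.8], "angular": [0, 0, 0], "gripper": 0},
    {"travel": [0, 0, 0.6], "angular": [0, 0, 0], "gripper": 0},
  ],
)

```text
time_s: 22.15
position: [0.4269, -0.2004, 0.0581]
eef_rot: [[0.99, 0.142, -0.002], [0.142, -0.99, 0.001], [-0.001, -0.001, -1.0]]
wrist_force: [-0.6, -0.1, 0.5]
grip_width: -0.002
finger_force: 0.0
```

>>> servo_tool(
  motion=[
    {"travel": [0, 0, 0], "angular": [0, 0, 0], "gripper": 0},
    {"travel": [0, 0, 0], "angular": [0, 0, 0], "gripper": 0},
    {"travel": [0, 0, 0], "angular": [0, 0, 0], "gripper": 0},
  ],
)

```text
time_s: 22.45
position: [0.4278, -0.2018, 0.0607]
eef_rot: [[0.99, 0.14, 0.002], [0.14, -0.99, -0.001], [0.002, 0.001, -1.0]]
wrist_force: [0.4, 0.3, -0.5]
grip_width: 0.004
finger_force: 0.0
```

>>> servo_tool(
  motion=[
    {"travel": [0.3, 0, 0], "angular": [0, 0, 0], "gripper": 0},
    {"travel": [0.3, 0, 0], "angular": [0, 0, 0], "gripper": 0},
    {"travel": [0.3, 0, 0], "angular": [0, 0, 0], "gripper": 0},
    {"travel": [0.3, 0, 0], "angular": [0, 0, 0], "gripper": 0},
    {"travel": [0, 0, 0], "angular": [0, 0, 0], "gripper": 0},
  ],
)

```text
time_s: 22.95
position: [0.4635, -0.1967, 0.0601]
eef_rot: [[0.99, 0.139, 0.001], [0.139, -0.99, -0.0], [0.001, 0.0, -1.0]]
wrist_force: [-0.1, 0.1, 0.4]
grip_width: 0.002
finger_force: 0.0
```

```bash
python3 - <<'E'
from h import *
p,W=cloud("side"); cv2.imwrite("pics/side4.png",cv2.resize(p[160:290,190:350,::-1],None,fx=5,fy=4.6,interpolation=cv2.INTER_CUBIC))
E
```

```text
(no output)
```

View pics/side4.png

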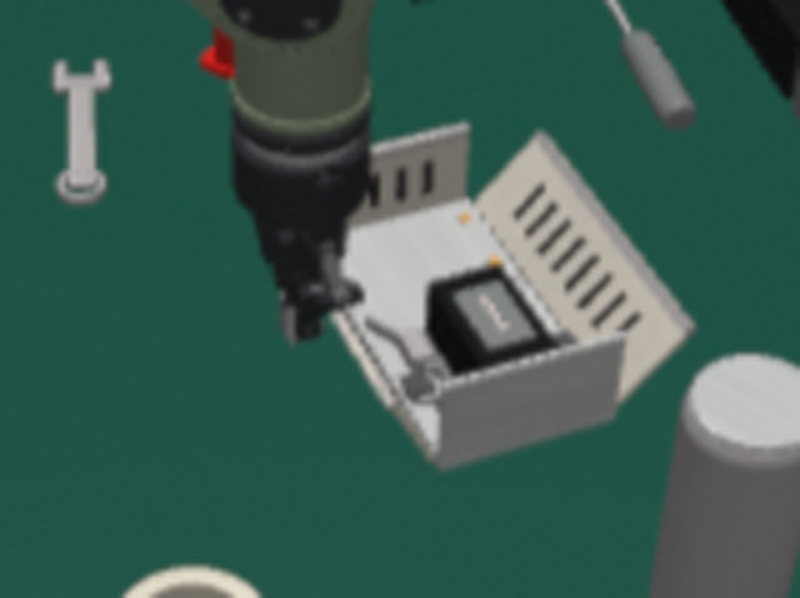

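The side view shows the near panel almost edge-on, a thin strip at (390,390). It is rising ahead of the fingers, so I'll keep pushing.

>>> servo_tool(
  motion=[
    {"travel": [0.2, 0, 0], "angular": [0, 0, 0], "gripper": 0},
    {"travel": [0.2, 0, 0], "angular": [0, 0, 0], "gripper": 0},
    {"travel": [0.15, 0, 0], "angular": [0, 0, 0], "gripper": 0},
    {"travel": [0, 0, 0], "angular": [0, 0, 0], "gripper": 0},
    {"travel": [0, 0, 0], "angular": [0, 0, 0], "gripper": 0},
  ],
)

```text
time_s: 23.5
position: [0.4798, -0.1947, 0.06]
eef_rot: [[0.99, 0.138, 0.002], [0.138, -0.99, -0.001], [0.002, 0.001, -1.0]]
wrist_force: [0.9, 0.5, 1.4]
grip_width: -0.0
finger_force: 0.0
```

>>> servo_tool(
  motion=[
    {"travel": [0.1, 0, 0], "angular": [0, 0, 0], "gripper": 0},
    {"travel": [0.1, 0, 0], "angular": [0, 0, 0], "gripper": 0},
    {"travel": [0.06, 0, 0], "angular": [0, 0, 0], "gripper": 0},
    {"travel": [0, 0, 0], "angular": [0, 0, 0], "gripper": 0},
    {"travel": [0, 0, 0], "angular": [0, 0, 0], "gripper": 0},
  ],
)

```text
time_s: 24.0
position: [0.4871, -0.1936, 0.0608]
eef_rot: [[0.99, 0.138, 0.002], [0.138, -0.99, -0.0], [0.002, 0.001, -1.0]]
wrist_force: [-1.4, 1.2, 8.0]
grip_width: 0.001
finger_force: 1.1
```

>>> servo_tool(
  motion=[
    {"travel": [0.07, 0, 0], "angular": [0, 0, 0], "gripper": 0},
    {"travel": [0.05, 0, 0], "angular": [0, 0, 0], "gripper": 0},
    {"travel": [0, 0, 0], "angular": [0, 0, 0], "gripper": 0},
    {"travel": [0, 0, 0], "angular": [0, 0, 0], "gripper": 0},
  ],
)

```text
time_s: 24.4
position: [0.4907, -0.1931, 0.0609]
eef_rot: [[0.99, 0.138, 0.002], [0.138, -0.99, -0.001], [0.002, 0.001, -1.0]]
wrist_force: [-1.2, 0.9, 9.3]
grip_width: -0.002
finger_force: 0.0
```

>>> servo_tool(
  motion=[
    {"travel": [0.05, 0, 0], "angular": [0, 0, 0], "gripper": 0},
    {"travel": [0, 0, 0], "angular": [0, 0, 0], "gripper": 0},
    {"travel": [0, 0, 0], "angular": [0, 0, 0], "gripper": 0},
  ],
)

```text
time_s: 24.7
position: [0.4908, -0.1931, 0.0609]
eef_rot: [[0.99, 0.139, -0.001], [0.139, -0.99, -0.001], [-0.001, 0.001, -1.0]]
wrist_force: [-6.1, -0.8, 12.4]
grip_width: 0.002
finger_force: 2.1
```

>>> servo_tool(
  motion=[
    {"travel": [-0.4, 0, 0], "angular": [0, 0, 0], "gripper": 0},
    {"travel": [-0.3, 0, -0.5], "angular": [0, 0, 0], "gripper": 0},
    {"travel": [0, 0, -1], "angular": [0, 0, 0], "gripper": 0},
    {"travel": [0, 0, -1], "angular": [0, 0, 0], "gripper": 0},
    {"travel": [0, 0, -1], "angular": [0, 0, 0], "gripper": 0},
  ],
)

```text
time_s: 25.2
position: [0.4701, -0.1956, 0.1654]
eef_rot: [[0.99, 0.138, -0.001], [0.138, -0.99, 0.0], [-0.0, -0.001, -1.0]]
wrist_force: [0.9, -1.4, -0.4]
grip_width: -0.0
finger_force: 0.0
```

>>> servo_tool(
  motion=[
    {"travel": [0, 0, -1], "angular": [0, 0, 0], "gripper": 0},
    {"travel": [1, 0, 0], "angular": [0, 0, 0], "gripper": 0},
    {"travel": [1, 0, 0], "angular": [0, 0, 0], "gripper": 0},
    {"travel": [1, 0, 0], "angular": [0, 0, 0], "gripper": 0},
    {"travel": [1, 0, 0], "angular": [0, 0, 0], "gripper": 0},
  ],
)

```text
time_s: 25.7
position: [0.5902, -0.1789, 0.1944]
eef_rot: [[0.99, 0.138, -0.0], [0.138, -0.99, 0.0], [-0.0, -0.0, -1.0]]
wrist_force: [0.4, -0.3, -0.6]
grip_width: 0.001
finger_force: 0.0
```

>>> servo_tool(
  motion=[
    {"travel": [1, 0, 0], "angular": [0, 0, 0], "gripper": 0},
    {"travel": [1, 0, 0], "angular": [0, 0, 0], "gripper": 0},
    {"travel": [1, 0, 0], "angular": [0, 0, 0], "gripper": 0},
    {"travel": [0.7, 0, 0], "angular": [0, 0, 0], "gripper": 0},
    {"travel": [0, 0, 0], "angular": [0, 0, 0], "gripper": 0},
  ],
)

```text
time_s: 26.2
position: [0.7012, -0.163, 0.1931]
eef_rot: [[0.99, 0.14, 0.0], [0.14, -0.99, 0.001], [0.0, -0.001, -1.0]]
wrist_force: [-0.4, 0.2, -0.2]
grip_width: -0.001
finger_force: 0.0
```

>>> servo_tool(
  motion=[
    {"travel": [0, 0, 0], "angular": [0, 0, 0], "gripper": 0},
    {"travel": [0, 0, 0], "angular": [0, 0, 0], "gripper": 0},
  ],
)

```text
time_s: 26.4
position: [0.6982, -0.1639, 0.1945]
eef_rot: [[0.99, 0.138, -0.001], [0.138, -0.99, 0.0], [-0.001, -0.0, -1.0]]
wrist_force: [-0.4, 0.6, -0.0]
grip_width: 0.001
finger_force: 0.0
```

>>> servo_tool(
  motion=[
    {"travel": [0, 0, 1], "angular": [0, 0, 0], "gripper": 0},
    {"travel": [0, 0, 1], "angular": [0, 0, 0], "gripper": 0},
    {"travel": [0, 0, 1], "angular": [0, 0, 0], "gripper": 0},
    {"travel": [0, 0, 0.8], "angular": [0, 0, 0], "gripper": 0},
    {"travel": [0, 0, 0.65], "angular": [0, 0, 0], "gripper": 0},
  ],
)

```text
time_s: 26.9
position: [0.6976, -0.1639, 0.0601]
eef_rot: [[0.99, 0.138, -0.002], [0.138, -0.99, 0.001], [-0.002, -0.001, -1.0]]
wrist_force: [-0.0, -0.0, 0.8]
grip_width: -0.001
finger_force: 0.0
```

>>> servo_tool(
  motion=[
    {"travel": [0, 0, 0], "angular": [0, 0, 0], "gripper": 0},
    {"travel": [0, 0, 0], "angular": [0, 0, 0], "gripper": 0},
    {"travel": [0, 0, 0], "angular": [0, 0, 0], "gripper": 0},
  ],
)

```text
time_s: 27.2
position: [0.7001, -0.164, 0.0633]
eef_rot: [[0.99, 0.138, 0.003], [0.138, -0.99, -0.001], [0.003, 0.001, -1.0]]
wrist_force: [0.5, 0.4, -0.1]
grip_width: 0.002
finger_force: 0.0
```

>>> servo_tool(
  motion=[
    {"travel": [-0.3, 0, 0], "angular": [0, 0, 0], "gripper": 0},
    {"travel": [-0.3, 0, 0], "angular": [0, 0, 0], "gripper": 0},
    {"travel": [-0.3, 0, 0], "angular": [0, 0, 0], "gripper": 0},
    {"travel": [-0.3, 0, 0], "angular": [0, 0, 0], "gripper": 0},
    {"travel": [0, 0, 0], "angular": [0, 0, 0], "gripper": 0},
  ],
)

```text
time_s: 27.7
position: [0.6646, -0.1691, 0.0634]
eef_rot: [[0.99, 0.138, 0.005], [0.138, -0.99, -0.001], [0.005, 0.002, -1.0]]
wrist_force: [3.5, 0.1, 2.6]
grip_width: -0.001
finger_force: 1.6
```

>>> servo_tool(
  motion=[
    {"travel": [-0.2, 0, 0], "angular": [0, 0, 0], "gripper": 0},
    {"travel": [-0.2, 0, 0], "angular": [0, 0, 0], "gripper": 0},
    {"travel": [-0.2, 0, 0], "angular": [0, 0, 0], "gripper": 0},
    {"travel": [0, 0, 0], "angular": [0, 0, 0], "gripper": 0},
    {"travel": [0, 0, 0], "angular": [0, 0, 0], "gripper": 0},
  ],
)

```text
time_s: 28.2
position: [0.6443, -0.171, 0.0604]
eef_rot: [[0.99, 0.138, -0.004], [0.138, -0.99, 0.001], [-0.004, -0.001, -1.0]]
wrist_force: [0.1, 0.5, 0.1]
grip_width: 0.0
finger_force: 0.0
```

>>> servo_tool(
  motion=[
    {"travel": [-0.12, 0, 0], "angular": [0, 0, 0], "gripper": 0},
    {"travel": [-0.12, 0, 0], "angular": [0, 0, 0], "gripper": 0},
    {"travel": [-0.08, 0, 0], "angular": [0, 0, 0], "gripper": 0},
    {"travel": [0, 0, 0], "angular": [0, 0, 0], "gripper": 0},
    {"travel": [0, 0, 0], "angular": [0, 0, 0], "gripper": 0},
  ],
)

```text
time_s: 28.7
position: [0.6359, -0.1725, 0.0611]
eef_rot: [[0.99, 0.139, -0.001], [0.139, -0.99, 0.0], [-0.001, -0.0, -1.0]]
wrist_force: [0.4, -0.4, 0.1]
grip_width: -0.001
finger_force: 0.2
```

>>> servo_tool(
  motion=[
    {"travel": [-0.05, 0, 0], "angular": [0, 0, 0], "gripper": 0},
    {"travel": [-0.05, 0, 0], "angular": [0, 0, 0], "gripper": 0},
    {"travel": [0, 0, 0], "angular": [0, 0, 0], "gripper": 0},
    {"travel": [0, 0, 0], "angular": [0, 0, 0], "gripper": 0},
  ],
)

```text
time_s: 29.1
position: [0.6333, -0.1728, 0.0613]
eef_rot: [[0.99, 0.139, -0.0], [0.139, -0.99, 0.0], [-0.0, -0.0, -1.0]]
wrist_force: [1.6, 0.2, 0.8]
grip_width: -0.001
finger_force: 0.5
```

>>> servo_tool(
  motion=[
    {"travel": [-0.06, 0, 0], "angular": [0, 0, 0], "gripper": 0},
    {"travel": [-0.05, 0, 0], "angular": [0, 0, 0], "gripper": 0},
    {"travel": [0, 0, 0], "angular": [0, 0, 0], "gripper": 0},
    {"travel": [0, 0, 0], "angular": [0, 0, 0], "gripper": 0},
  ],
)

```text
time_s: 29.5
position: [0.6313, -0.1732, 0.0614]
eef_rot: [[0.99, 0.138, 0.003], [0.138, -0.99, 0.0], [0.003, 0.0, -1.0]]
wrist_force: [5.5, 1.4, -1.1]
grip_width: -0.004
finger_force: 2.5
```

>>> servo_tool(
  motion=[
    {"travel": [-0.05, 0, 0], "angular": [0, 0, 0], "gripper": 0},
    {"travel": [0, 0, 0], "angular": [0, 0, 0], "gripper": 0},
    {"travel": [0, 0, 0], "angular": [0, 0, 0], "gripper": 0},
  ],
)

```text
time_s: 29.8
position: [0.6312, -0.1732, 0.0615]
eef_rot: [[0.99, 0.138, 0.006], [0.138, -0.99, 0.0], [0.006, 0.001, -1.0]]
wrist_force: [8.6, 2.1, -2.7]
grip_width: 0.001
finger_force: 4.4
```

The far panel is at its stop. I'll back off, go up and away to clear the cameras' view, then check everything.

>>> servo_tool(
  motion=[
    {"travel": [0.4, 0, 0], "angular": [0, 0, 0], "gripper": 0},
    {"travel": [0.4, 0, -0.4], "angular": [0, 0, 0], "gripper": 0},
    {"travel": [0, 0, -1], "angular": [0, 0, 0], "gripper": 0},
    {"travel": [0, 0, -1], "angular": [0, 0, 0], "gripper": 0},
    {"travel": [0, 0, -1], "angular": [0, 0, 0], "gripper": 0},
  ],
)

```text
time_s: 30.3
position: [0.6517, -0.1703, 0.1637]
eef_rot: [[0.99, 0.139, -0.003], [0.139, -0.99, 0.0], [-0.003, -0.001, -1.0]]
wrist_force: [0.4, -1.0, 0.1]
grip_width: 0.002
finger_force: 0.0
```

>>> servo_tool(
  motion=[
    {"travel": [0, 0, -1], "angular": [0, 0, 0], "gripper": 0},
    {"travel": [0, -1, -0.5], "angular": [0, 0, 0], "gripper": 0},
    {"travel": [0, -1, 0], "angular": [0, 0, 0], "gripper": 0},
    {"travel": [0, -1, 0], "angular": [0, 0, 0], "gripper": 0},
    {"travel": [0, -1, 0], "angular": [0, 0, 0], "gripper": 0},
  ],
)

```text
time_s: 30.8
position: [0.6349, -0.0506, 0.2081]
eef_rot: [[0.99, 0.138, -0.002], [0.138, -0.99, -0.0], [-0.002, 0.0, -1.0]]
wrist_force: [0.2, -0.5, -0.4]
grip_width: -0.0
finger_force: 0.0
```

>>> servo_tool(
  motion=[
    {"travel": [0, -1, 0], "angular": [0, 0, 0], "gripper": 0},
    {"travel": [0, -1, 0], "angular": [0, 0, 0], "gripper": 0},
    {"travel": [0, -1, 0], "angular": [0, 0, 0], "gripper": 0},
    {"travel": [0, -1, 0], "angular": [0, 0, 0], "gripper": 0},
    {"travel": [0, 0, 0], "angular": [0, 0, 0], "gripper": 0},
  ],
)

```text
time_s: 31.3
position: [0.6181, 0.0704, 0.2079]
eef_rot: [[0.99, 0.142, -0.003], [0.142, -0.99, 0.0], [-0.003, -0.001, -1.0]]
wrist_force: [0.3, -1.1, -0.0]
grip_width: -0.0
finger_force: 0.0
```

>>> servo_tool(
  motion=[
    {"travel": [0, 0, 0], "angular": [0, 0, 0], "gripper": 0},
    {"travel": [0, 0, 0], "angular": [0, 0, 0], "gripper": 0},
    {"travel": [0, 0, 0], "angular": [0, 0, 0], "gripper": 0},
  ],
)

```text
time_s: 31.6
position: [0.6193, 0.0663, 0.2082]
eef_rot: [[0.991, 0.137, -0.001], [0.137, -0.991, -0.0], [-0.001, 0.0, -1.0]]
wrist_force: [-0.0, -0.6, -0.4]
grip_width: -0.003
finger_force: 0.0
```

```bash
python3 - <<'E'
from h import *
p,Wt=cloud("top"); s,Ws=cloud("side")
a=cv2.resize(p[130:245,250:375,::-1],(390,360),interpolation=cv2.INTER_CUBIC); b=cv2.resize(s[170:290,210:340,::-1],(390,360),interpolation=cv2.INTER_CUBIC)
cv2.imwrite("pics/final.png",np.hstack([a,b]))
ax=np.array([.1392,-.9903]); ay=np.array([.9903,.1392])
for c,W in(("top",Wt),("side",Ws)):
    z=W[...,2]; d=W[...,:2]-[.5606,-.184]; x=d@ax; y=d@ay
    for n,k in (("far",(y>.045)&(y<.13)&(abs(x)<.09)),("near",(y<-.045)&(y>-.13)&(abs(x)<.09)),("mouth",(x<-.09)&(x>-.17)&(abs(y)<.045))):
        k=k&(z>.06)&(z<.1); v=abs((x if n=="mouth" else y)[k]); print(c,n,k.sum(),"top-edge dist",np.percentile(v,[5,50,95]).round(4),"z",np.percentile(z[k],95).round(4))
    m=(abs(x-.05)<.044)&(abs(y)<.03)&(z>.062)&(z<.075); print("mod",np.percentile(x[m],[1,99]),np.percentile(y[m],[1,99]))
g=cv2.cvtColor(p,cv2.COLOR_RGB2GRAY).astype(float)
for (u,v) in((330,168),(335,201)):
    q=g[v-6:v+7,u-6:u+7]; w=np.clip(150-q,0,None); yy,xx=np.mgrid[v-6:v+7,u-6:u+7]; print((w*xx).sum()/w.sum(),(w*yy).sum()/w.sum(),w.sum())
print(r.observe()['position'])
E
```

```text
top far 180 top-edge dist [0.0548 0.058  0.0612] z 0.0812
top near 166 top-edge dist [0.0548 0.0579 0.0609] z 0.0817
top mouth 85 top-edge dist [0.1023 0.1055 0.1084] z 0.0816
mod [0.00863577 0.09047043] [-0.02439561  0.0224351 ]
side far 220 top-edge dist [0.056  0.0584 0.0628] z 0.0822
side near 200 top-edge dist [0.0531 0.0575 0.0597] z 0.0818
side mouth 157 top-edge dist [0.1    0.104  0.1092] z 0.0818
mod [0.01043075 0.08886056] [-0.02394684  0.0236826 ]
329.9407971864009 166.8033411488863 3412.0
335.70512373649353 202.9055420006971 2869.0
[0.61928283 0.06649634 0.20822246]
```

View pics/final.png

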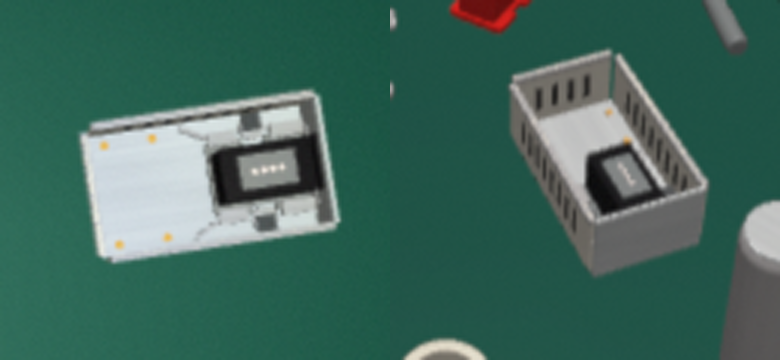

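The final picture shows all three panels upright, with their edges 58, 58 and 104–105 mm out, which matches the hinge lines. The module sits at the home point (chassis x about 0.0496 m) and the robot is clear. I'm handing in.

```bash
python3 -c "
from cell import r
print(r.finish_job())"
```

```text
the job is handed in; nothing more can be done
None
```

I handed the job in at about 32 s, but the hand-in returned no verdict: my last pictures show the module home on the rail, all three panels upright and the robot clear, and before the panels went up both rollers were back at their starting positions.

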